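# Bring up and lock a lathe tailstock whose lock lever tells nothing

### The job

Set up the small wood lathe for turning: slide the tailstock, unlocked, along the bed until the point of its centre just meets the end of the blank in the chuck, then throw the lever on the front of the tailstock so that the tailstock is locked there. The lever leans to one side or the other and carries no mark: nobody knows which side locks on this lathe, and whether the tailstock is locked now shows only when you try to slide it. Do not drive the blank deeper into the chuck, and leave the chisel and the tin in front of the lathe where they are.

Things in the scene. Friction and masses are not known exactly. Their poses are not given: they have to be found in the camera images.
- lathe_bed: bed of a small wood lathe (grey castings, steel ways), fixed. Origin on the bench under the lathe's middle; y along the bed towards the headstock and chuck (robot's left, turned up to 0.2 rad), x across it away from the robot, z up. Bed top 62 mm up, 94 mm wide; headstock (198 mm high) at y 0.10 to 0.26 m; tool rest (128 mm high) in front of the chuck at y 0.02 to 0.10 m
- tailstock: grey casting, 1 kg, that slides only along the bed's y. Origin on the bed's top under its middle. Foot 104 mm wide (x), 84 mm long (y), 20 mm high; barrel 44 mm thick along y, axis 60 mm above the origin. Free, it slides with 10 N of friction and stays where left; locked, it holds against more than 40 N (giving 1 to 2 mm). Starts 35 to 120 mm short of the blank
- centre_tip (a point): the point of the steel centre on the tailstock, 90 mm from the tailstock's origin towards the headstock, on the spindle axis 122 mm above the bench
- blank_end (a point): centre of the end face of the wooden blank (turned spindle, 25 mm diameter at this end, held lightly in the four-jaw chuck), on the spindle axis 122 mm above the bench, facing the centre's point. It sticks out by a varying length; a push of more than 35 N drives it deeper into the chuck
- handwheel_face (a point): middle of the flat outer face of the tailstock's round handwheel (58 mm diameter, 122 mm above the bench), at the end of the tailstock away from the headstock; the face looks along the bed's -y. A good place to push the tailstock towards the blank
- lever_shaft (a point): point on the axis of the lock lever's shaft, in the plane in which the lever swings: on the front of the tailstock, 72 mm from the bed's middle towards the robot (bed's -x), 92 mm above the bench. The axis runs along the bed's x. It moves with the tailstock and not with the lever
- lever_ball (a point): centre of the black ball (23 mm diameter) at the end of the lock lever, 85 mm from the shaft's axis; between them a round steel stem of 10 mm diameter
- lock_lever (a joint): lean of the lock lever, rad: 0 upright, +0.45 fully towards the headstock, -0.45 fully away from it. It rests at either end and tips over centre: pushed sideways at ball or stem (4 to 8 N) past upright it falls over to the other end by itself. One end locks the tailstock, the other frees it; which is which differs from start to start and cannot be seen
- chisel_1: loose bench chisel with a wooden handle, 259 mm long, 25 mm thick, lying on the bench in front of the lathe; to be left alone. Origin at its underside's middle, y along it
- wax_tin: loose round olive-coloured tin, 67 mm diameter, 30 mm high, standing on the bench in front of the tailstock end of the lathe; to be left alone. Origin at the middle of its underside

How it is judged (in metres and radians):
On the way, in this order (a step that is already met when the one before it is completed fails the run):
1. the unlocked tailstock's centre has been brought up to the blank's end (within 3 mm) (distance between centre_tip and blank_end below 0.003 m and contact force between tailstock and lathe_bed below 10 N), for 0.2 s.
2. the lock clamps the tailstock to the bed (more than 20 N) with the centre still at the blank (contact force between tailstock and lathe_bed above 20 N and distance between centre_tip and blank_end below 0.003 m), for 0.2 s.
At the end, for the whole second after the job is handed in: The point of the tailstock's centre is within 3 mm of the blank's end face, the tailstock is locked (its lock presses on the bed with more than 20 N, which it does only with the lever over on the locking side) and at rest, and the blank's end is within 5 mm of where it started (all of step 2 and distance of blank_end from where it was at the start of the episode below 0.005 m and linear speed of tailstock below 0.005 m/s); the robot touches nothing.
It fails at once if the blank is driven more than 5 mm into the chuck (distance of blank_end from where it was at the start of the episode above 0.005 m).
It fails at once if the chisel or the tin in front of the lathe is shifted by more than 30 mm (distance of any of chisel_1, wax_tin from where it was at the start of the episode above 0.03 m).
It also fails if it takes over 64 s, if anything falls off the work surface, if the arm or the gripper's body presses on something with over 40 N, if the wrist force passes 120 N, or if a joint passes its speed limit or range.

### The arm

A 6-joint arm with a two-finger parallel gripper is mounted at the origin on a cart in front of the work surface, level with it; the furniture and walls round the work are solid. World frame = base frame: x ahead of the robot, y to its left, z up, the work surface at z = 0. Lengths are in mm, angles in rad, forces in N, time in s.
With the tool pointing down it reaches from about 300 to 950 mm from the base axis. Payload 3.1 kg.
Tool frame: the origin (TCP) lies midway between the tips of the shut fingers; the grasp point (between the pads) lies 19 mm behind it; z points along the fingers, y is the direction in which the jaws open and shut (so a half turn about z gives the same grasp; the last joint's range is limited). The gripper opens to 85 mm and grips with 20 to 120 N. Pads are 22 mm wide; open, the fingers measure 114 mm over their backs; the gripper's body (76 mm by 85 mm) begins 54 mm behind the grasp point. The pads swing forward as they close: fully open they stand 13 mm farther back than shut.
Start: joints at [-1.344, 0.308, 1.634, -0, 1.2, -0.07], TCP at [182.761, -597.687, 231.272] pointing down, gripper open.
Joint ranges: [-3.06, 3.06], [-0.79, 1.96], [0.05, 2.63], [-1.19, 4.34], [0.05, 2.64], [-2.94, 2.94]. Speed limits (rad/s): [2.79, 2.79, 3.14, 3.14, 3.14, 3.14].

### API

Orientations are given as a rotation vector (axis times angle).
In Python, from rig import env, cams gives the robot as it stands.
- The arm moves only by the tool play_rows, never from a script. Its arguments are lists of equal length, an entry for each row: "translation": the shift along the tool's x, y, z in cm, a list of three; "yaw": the turn about the tool's z in degrees; "fingers": the finger opening in cm, from 0 to 8.54. A call has 1 to 8 rows; each row is the pose to reach, as a shift and turn from the pose commanded when the call began, along the tool's axes at that moment; what a row does not reach only later rows make up. A row lasts 1/8 s, in which the tool goes at most 62.5 mm and 10.7 degrees, less where a joint would pass 70% of its speed; a pose out of reach is approached as far as the arm can. A call with a gripper value outside its range is refused whole. The fingers move at their own pace and stop on an object; "force" is the grip in N (left out, the last holds). Time passes only in rows, so rows that repeat a pose let the fingers close. It gives the time, the measured TCP pose, the force and the opening at its end, in the units of the state.
- env.read_state(): the state, without advancing time (a new reading comes with each control period).
- cams.grab_frame(name): name is "scene" or "top"; returns (picture, depth): 384x512x3 uint8, blue, green, red; 384x512 float32, mm along the optical axis (not along the pixel's ray), 0 where there is no reading.
- cams.get_calibration(name): a dict with "vfov" (degrees; the focal length in pixels is half the picture's height over the tangent of half this angle, whatever the lens; pixels are square), "cx", "cy" (the principal point, pixels), "world_to_cam" (4x4, takes a point from world to camera coordinates). Camera axes: x right, y down, z forward; pixel columns grow to the right and rows downward; lengths in mm; the calibration is good to about 2 mm. A picture is of the moment at which its call begins. get_calibration takes no time and is no camera call.
- env.finish_job(): hands the job in, once; it reports no verdict.
The state is a dict: "time_s": time; "joint_positions": joint angles; "joint_velocities": joint speeds; "tau": joint torques, N m; "tool_pos": TCP position; "tcp_rot": TCP orientation; "ft_force": force on the tool from outside, world axes, zero at the start; "torque": the same for the moment, N m; "finger_gap": finger opening in mm.
Only numpy, scipy, OpenCV 4.12 (cv2) and the standard library are available. Lean on these libraries where they do the work, as an engineer would, in place of code of your own. Each camera call takes 0.05 s, during which the arm holds its last target.

## Working session

There is one attempt and no reset: what is moved stays moved. The work goes in short steps, Python scripts to look and compute and a tool call to move; the robot and the scene stay as the last step left them, time stands still between calls to the robot, and variables do not carry over. Pictures are saved under pics/ and viewed, and the job is handed in when it is done.

Besides the shell and the picture viewer there is one more tool, called after "Call:" as name(argument=value, ...) on one line, values as JSON. play_rows: Moves the arm, as the interface text tells. Its arguments: {"type":"object","properties":{"translation":{"type":"array","items":{"type":"array","items":{"type":"number"}}},"yaw":{"type":"array","items":{"type":"number"}},"fingers":{"type":"array","items":{"type":"number"}},"force":{"type":"number"}},"required":["translation","yaw","fingers"]}

```bash
ls; mkdir -p pics
python3 - <<'E'
from rig import env,cams
import cv2,numpy as np
s=env.read_state()
for k,v in s.items(): print(k,v)
for n in ("scene","top"):
    im,d=cams.grab_frame(n); cv2.imwrite(f"pics/{n}0.png",im); np.save(f"pics/{n}0.npy",d)
    print(n,cams.get_calibration(n))
E
```

```text
pics
time_s 0.0
joint_positions [-1.34368270e+00  3.08987377e-01  1.63520669e+00 -3.58052066e-06
  1.19966932e+00 -6.96900186e-02]
joint_velocities [-0.00192333 -0.0006947   0.00125845 -0.00072508  0.0011481  -0.00259779]
tau [-3.70049593e-04 -4.15248907e+01 -2.76664156e+01 -1.71956544e-04
  1.01621897e-02 -2.37465887e-07]
tool_pos [ 182.58427665 -596.8774612   230.04844324]
tcp_rot [-3.10482342e+00 -4.64176053e-01  2.85480535e-04]
ft_force [ 0.5576805   0.16399073 -0.09329184]
torque [-0.04371955 -0.03416266 -0.0112908 ]
finger_gap 85.40009710132487
scene {'vfov': 46.221398491786346, 'cx': 254.11923261192493, 'cy': 193.41849851976895, 'world_to_cam': array([[-9.22189240e-01, -3.85823815e-01, -2.65892906e-02,
         4.61585445e+02],
       [-1.58162832e-01,  4.38991182e-01, -8.84461000e-01,
         2.08290088e+02],
       [ 3.52918581e-01, -8.11434979e-01, -4.65855932e-01,
         6.80118641e+02],
       [ 0.00000000e+00,  0.00000000e+00,  0.00000000e+00,
         1.00000000e+00]])}
top {'vfov': 51.999531010480226, 'cx': 256.05891164738887, 'cy': 190.67142450183806, 'world_to_cam': array([[-1.36983190e-02, -9.99631913e-01, -2.34178059e-02,
        -2.50793049e+01],
       [-9.83564301e-01,  1.76876283e-02, -1.79689771e-01,
         5.32719600e+02],
       [ 1.80037835e-01,  2.05714700e-02, -9.83444555e-01,
         9.55931672e+02],
       [ 0.00000000e+00,  0.00000000e+00,  0.00000000e+00,
         1.00000000e+00]])}
```

View pics/scene0.png

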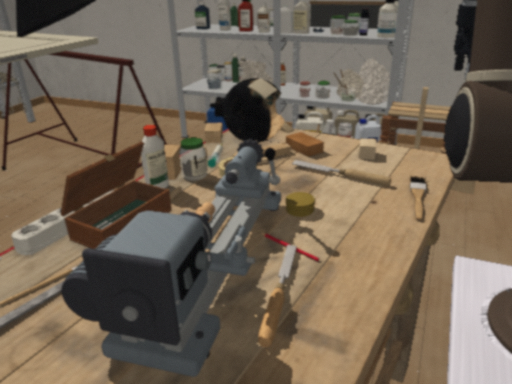

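View pics/top0.png

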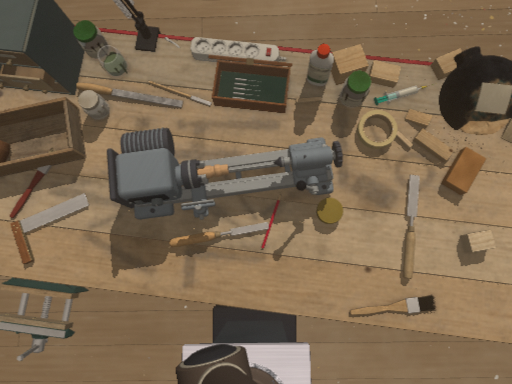

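```bash
cat > h.py <<'E'
import numpy as np,cv2
from rig import env,cams
def cal(n):
    c=cams.get_calibration(n); f=192/np.tan(np.radians(c["vfov"]/2)); return f,c["cx"],c["cy"],np.array(c["world_to_cam"])
def ray(n,u,v):
    f,cx,cy,T=cal(n); R=T[:3,:3];o=-R.T@T[:3,3]; return o,R.T@np.array([(u-cx)/f,(v-cy)/f,1])
def onz(n,u,v,z):
    o,d=ray(n,u,v); return o+d*(z-o[2])/d[2]
def two(u1,v1,u2,v2):
    o1,d1=ray("scene",u1,v1);o2,d2=ray("top",u2,v2)
    a=np.linalg.lstsq(np.c_[d1,-d2],o2-o1,rcond=None)[0]
    p,q=o1+a[0]*d1,o2+a[1]*d2; return (p+q)/2,np.linalg.norm(p-q)
def dep(n,u,v,D):
    o,d=ray(n,u,v); return o+d*D[int(round(v)),int(round(u))]
def proj(n,p):
    f,cx,cy,T=cal(n); q=T[:3,:3]@np.asarray(p,float)+T[:3,3]; return np.array([cx+f*q[0]/q[2],cy+f*q[1]/q[2]])
def crop(im,x0,y0,x1,y1,k,name):
    cv2.imwrite("pics/"+name,cv2.resize(im[y0:y1,x0:x1],None,fx=k,fy=k,interpolation=cv2.INTER_CUBIC))
E
python3 - <<'E'
from h import *
crop(cv2.imread("pics/scene0.png"),180,120,330,260,5,"s0c.png")
crop(cv2.imread("pics/top0.png"),160,120,350,250,4,"t0c.png")
E
```

```text
(no output)
```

View pics/s0c.png

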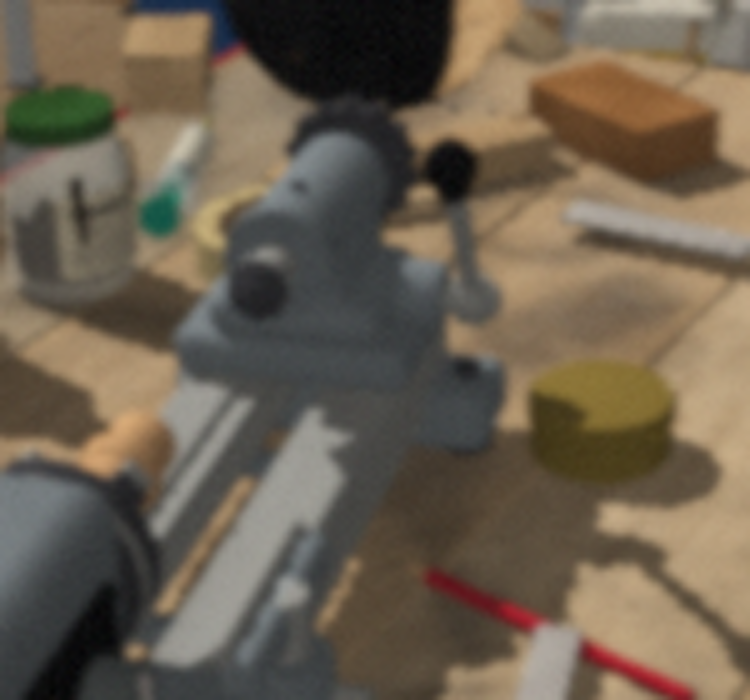

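View pics/t0c.png

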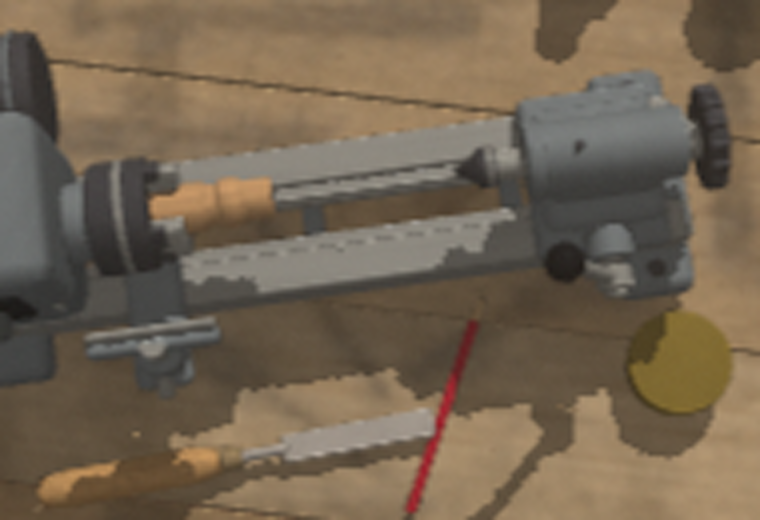

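Run:
```python
from h import *
np.set_printoptions(precision=1,suppress=True)
S=cv2.imread("pics/scene0.png");T=cv2.imread("pics/top0.png")
dS=np.load("pics/scene0.npy");dT=np.load("pics/top0.npy")
def blob(im,x0,y0,x1,y1,f):
    c=im[y0:y1,x0:x1].astype(int); m=f(c).astype(np.uint8)
    n,l,st,ce=cv2.connectedComponentsWithStats(m); i=1+np.argmax(st[1:,4]); return ce[i]+[x0,y0],st[i]
dark=lambda c:c.max(2)<45
bs,a=blob(S,262,145,278,163,dark); bt,b=blob(T,294,178,309,193,dark); print(bs,a,bt,b)
print("ball",two(*bs,*bt), dep("top",*bt,dT), dep("scene",*bs,dS))
T0=lambda x,y:(160+x/4-.4,120+y/4-.4)
for n,p,z in [("blank end top",(272,190),122),("tip",(460,166),122),("barrel mid L",(535,155),122),("wheel mid",(715,137),122),("wheelouter lo",(725,185),122),("wheelouter hi",(712,87),122),("tin",(680,362),30),("hub",(612,280),92)]:
    u,v=T0(*p); print(n,onz("top",u,v,z),dep("top",u,v,dT))
# wheel points depth
```

```text
[269.8 153.8] [ 2  4 11 12 85] [300.7 185.2] [ 2  3 10  9 68]
ball (array([ 520.4, -136.9,  164.1]), np.float64(2.3598837430097794)) [ 518.6 -135.1  179.4] [ 514.3 -124.2  169.7]
blank end top [577.2  32.2 122. ] [577.8  32.4 119.6]
tip [589.7 -80.3 122. ] [588.6 -80.2 126.3]
barrel mid L [ 595.6 -125.2  122. ] [ 588.8 -123.3  147.6]
wheel mid [ 604.5 -232.8  122. ] [ 597.5 -227.8  147.4]
wheelouter lo [ 575.  -237.2  122. ] [ 575.8 -237.9  118.5]
wheelouter hi [ 635.6 -232.6  122. ] [ 632.1 -230.4  133.1]
tin [ 481.6 -220.9   30. ] [ 481.5 -220.8   30.7]
hub [ 524.4 -171.8   92. ] [ 521.9 -170.2  105.3]
```

Run:
```python
from h import *
from scipy.spatial.transform import Rotation as Ro
np.set_printoptions(precision=2,suppress=True,linewidth=150)
dT=np.load("pics/top0.npy")
f,cx,cy,T=cal("top");v,u=np.mgrid[:384,:512]
P=np.stack([(u-cx)/f*dT,(v-cy)/f*dT,dT],-1)-T[:3,3]; W=P@T[:3,:3]; W[dT==0]=np.nan
for x0 in range(100,900,50):
    r=[]
    for y0 in range(-700,-50,50):
        m=(W[...,0]>=x0)&(W[...,0]<x0+50)&(W[...,1]>=y0)&(W[...,1]<y0+50); r.append(int(np.nanmax(W[...,2][m])) if m.any() else -99)
    print(x0,r)
s=env.read_state(); R=Ro.from_rotvec(s["tcp_rot"]).as_matrix(); print(R)
th=0.105; bx=np.array([np.cos(th),np.sin(th),0]); print(np.degrees(np.arctan2(R[:,1]@bx,R[:,0]@bx)))
d=np.array([609,-300,231.])-[182.761,-597.687,231.272]; print(R.T@d)
```

```text
100 [0, -99, -99, -99, -99, -99, -99, -99, -815, -810, 4, 6, 6]
150 [4, 5, 5, 5, 5, 4, 4, 4, 1, -99, 0, 0, 0]
200 [4, 6, 5, 5, 13, 15, 14, 14, 13, 4, 4, 6, 4]
250 [5, 6, 6, 5, 13, 15, 14, 5, 5, 5, 6, 7, 5]
300 [5, 6, 5, 5, 5, 30, 6, 7, 6, 6, 5, 6, 7]
350 [6, 44, 44, 5, 5, 29, 4, 6, 6, 5, 6, 4, 8]
400 [6, 44, 45, 5, 6, 27, 6, 6, 5, 28, 5, 5, 16]
450 [5, 4, 5, 6, 14, 19, 4, 6, 32, 35, 34, 5, 16]
500 [5, 7, 39, 37, 17, 18, 4, 7, 5, 76, 150, 182, 67]
550 [6, 37, 41, 38, 17, 17, 4, 6, 5, 154, 149, 149, 138]
600 [5, 38, 39, 27, 25, 5, 5, 6, 5, 157, 147, 145, 128]
650 [68, 177, 176, 162, 27, 29, 30, 30, 5, 38, 80, 6, 6]
700 [62, 195, 194, 177, 26, 28, 30, 30, 4, 6, 6, 5, 5]
750 [-99, 195, 193, 179, 18, 28, 27, 103, 104, 14, 17, 60, 62]
800 [-99, 180, 179, 159, 27, 39, 42, 105, 104, 168, 166, 164, 165]
850 [-99, -99, 140, 126, 5, 40, 40, 72, 73, 170, 168, 60, 61]
[[ 0.96  0.29 -0.  ]
 [ 0.29 -0.96  0.  ]
 [ 0.   -0.   -1.  ]]
10.987888596817928
[ 494.66 -160.02    0.68]
```

Call:
play_rows(translation=[[6,-2,0],[12,-4,0],[18,-6,0],[24,-8,0],[30,-10,0],[36,-12,0],[42,-13.6,0],[47,-15.2,0]], yaw=[1.5,3,4.5,6,7.5,9,10,11], fingers=[0,0,0,0,0,0,0,0], force=60)

```text
time_s: 1.1
tool_pos: [589.2, -313.2, 230.7]
tcp_rot: [-3.137, -0.165, 0.001]
ft_force: [-0.3, 0.2, -0.4]
finger_gap: -0.2
```

Call:
play_rows(translation=[[2.4,0,3],[2.4,0,7],[2.4,0,11],[2.4,0,11.3],[2.4,-2,11.3],[2.4,-2,11.3]], yaw=[0,0,0,0,0,0], fingers=[0,0,0,0,0,0])

```text
time_s: 1.85
tool_pos: [610.7, -291.3, 120.6]
tcp_rot: [3.136, 0.167, 0.004]
ft_force: [0.3, -0.7, 0.1]
finger_gap: -0.1
```

Run:
```python
from h import *
print(env.read_state()["tool_pos"])
for n in ("scene","top"):
    im,d=cams.grab_frame(n); cv2.imwrite(f"pics/{n}1.png",im)
    if n=="top": crop(im,200,100,400,250,4,"t1c.png")
    else: crop(im,180,70,330,210,5,"s1c.png")
```

```text
[ 610.66189057 -291.30890344  120.6488859 ]
```

View pics/t1c.png

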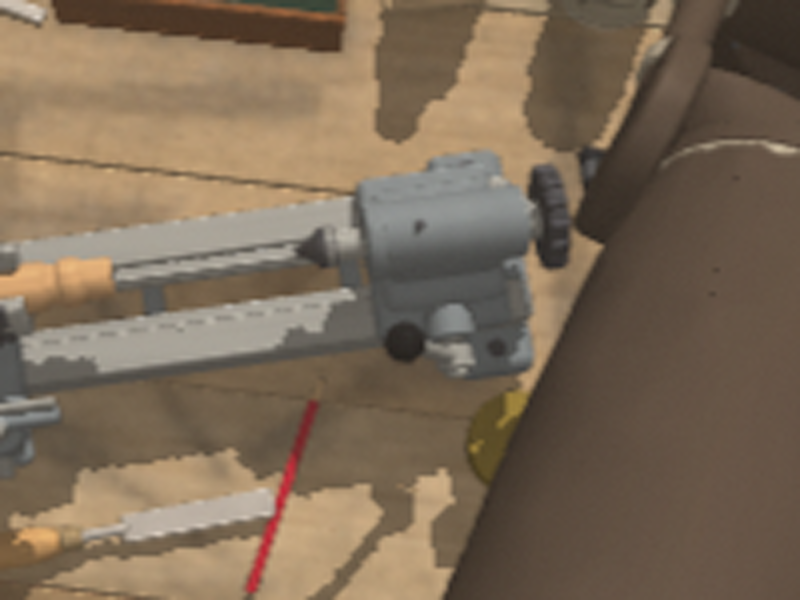

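View pics/s1c.png

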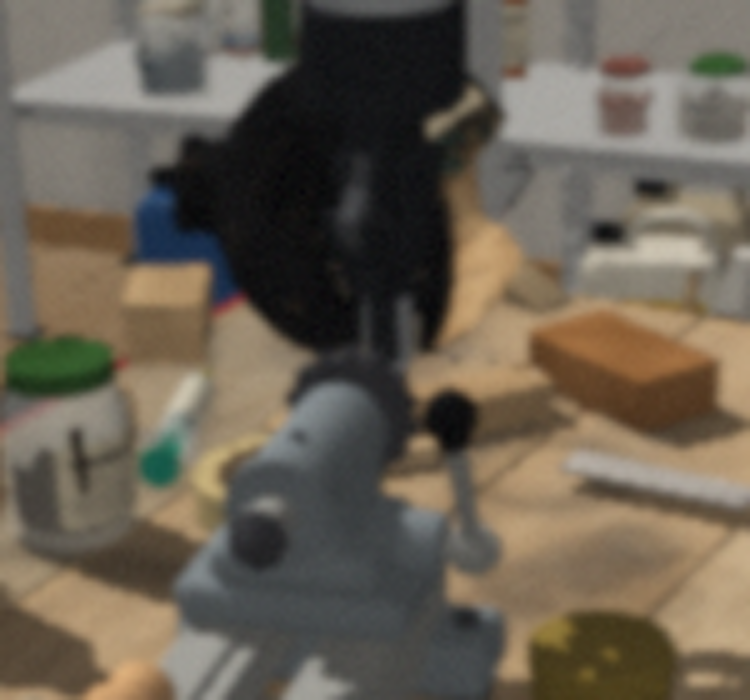

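Call:
play_rows(translation=[[0,-1.5,0],[0,-2.5,0],[0,-3.0,0],[0,-3.2,0],[0,-3.4,0],[0,-3.6,0],[0,-3.8,0],[0,-3.8,0]], yaw=[0,0,0,0,0,0,0,0], fingers=[0,0,0,0,0,0,0,0])

```text
time_s: 2.95
tool_pos: [605.5, -254.6, 118.2]
tcp_rot: [-3.137, -0.165, 0.0]
ft_force: [-0.4, -1.1, 0.2]
finger_gap: -0.2
```

Call:
play_rows(translation=[[0,-0.2,0],[0,-0.4,0],[0,-0.5,0],[0,-0.5,0]], yaw=[0,0,0,0], fingers=[0,0,0,0])

```text
time_s: 3.45
tool_pos: [605.1, -250.1, 118.3]
tcp_rot: [3.136, 0.165, 0.0]
ft_force: [0.7, -2.0, -0.7]
finger_gap: -0.2
```

Call:
play_rows(translation=[[0,-0.1,0],[0,-0.2,0],[0,-0.3,0],[0,-0.3,0]], yaw=[0,0,0,0], fingers=[0,0,0,0])

```text
time_s: 3.95
tool_pos: [605.1, -250.0, 118.5]
tcp_rot: [3.131, 0.165, 0.002]
ft_force: [0.7, -8.3, -3.4]
finger_gap: 0.0
```

Call:
play_rows(translation=[[0,-0.15,0],[0,-0.3,0],[0,-0.4,0],[0,-0.4,0]], yaw=[0,0,0,0], fingers=[0,0,0,0])

```text
time_s: 4.45
tool_pos: [604.7, -246.3, 118.5]
tcp_rot: [3.131, 0.165, 0.002]
ft_force: [-0.0, -9.2, -4.3]
finger_gap: -0.1
```

Call:
play_rows(translation=[[0,-0.2,0],[0,-0.4,0],[0,-0.6,0],[0,-0.8,0],[0,-1.0,0],[0,-1.0,0]], yaw=[0,0,0,0,0,0], fingers=[0,0,0,0,0,0])

```text
time_s: 5.2
tool_pos: [603.5, -236.3, 118.5]
tcp_rot: [3.131, 0.165, 0.002]
ft_force: [-0.6, -9.7, -3.1]
finger_gap: -0.1
```

Call:
play_rows(translation=[[0,-0.8,0],[0,-1.6,0],[0,-2.4,0],[0,-3.2,0],[0,-4.0,0],[0,-4.8,0],[0,-5.6,0],[0,-6.4,0]], yaw=[0,0,0,0,0,0,0,0], fingers=[0,0,0,0,0,0,0,0])

```text
time_s: 6.2
tool_pos: [595.8, -172.9, 118.4]
tcp_rot: [3.131, 0.166, -0.002]
ft_force: [-2.2, -10.7, -0.4]
finger_gap: -0.3
```

Call:
play_rows(translation=[[0,-0.4,0],[0,-0.8,0],[0,-1.1,0],[0,-1.1,0]], yaw=[0,0,0,0], fingers=[0,0,0,0])

```text
time_s: 6.7
tool_pos: [594.4, -161.2, 118.4]
tcp_rot: [3.132, 0.166, -0.003]
ft_force: [-3.0, -8.5, -0.7]
finger_gap: 0.1
```

Run:
```python
from h import *
im,d=cams.grab_frame("top"); cv2.imwrite("pics/top2.png",im); crop(im,170,110,350,230,4,"t2c.png");np.save("pics/top2.npy",d)
```

```text
(no output)
```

View pics/t2c.png

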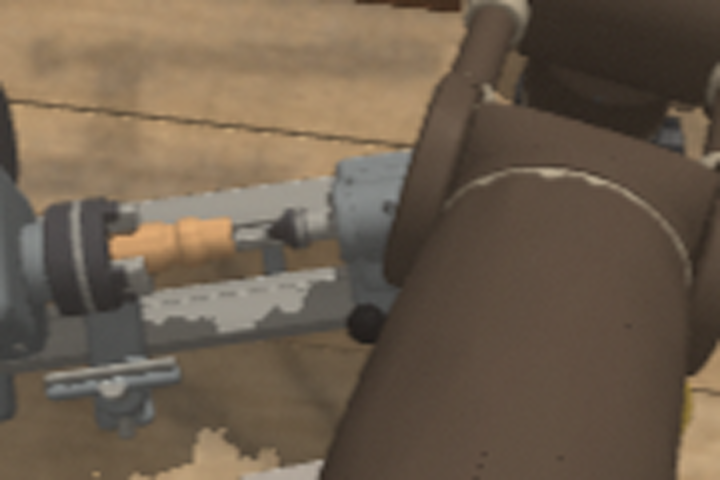

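Call:
play_rows(translation=[[0,-0.3,0],[0,-0.6,0],[0,-0.9,0],[0,-1.2,0],[0,-1.3,0],[0,-1.4,0],[0,-1.4,0]], yaw=[0,0,0,0,0,0,0], fingers=[0,0,0,0,0,0,0])

```text
time_s: 7.62
tool_pos: [592.8, -147.6, 118.4]
tcp_rot: [3.132, 0.166, -0.004]
ft_force: [-3.5, -10.4, -1.2]
finger_gap: 0.2
```

Run:
```python
from h import *
im,d=cams.grab_frame("top"); cv2.imwrite("pics/top3.png",im); crop(im,200,145,270,195,10,"t3c.png")
im,d=cams.grab_frame("scene"); cv2.imwrite("pics/scene3.png",im); crop(im,180,120,290,220,6,"s3c.png")
```

```text
(no output)
```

View pics/t3c.png

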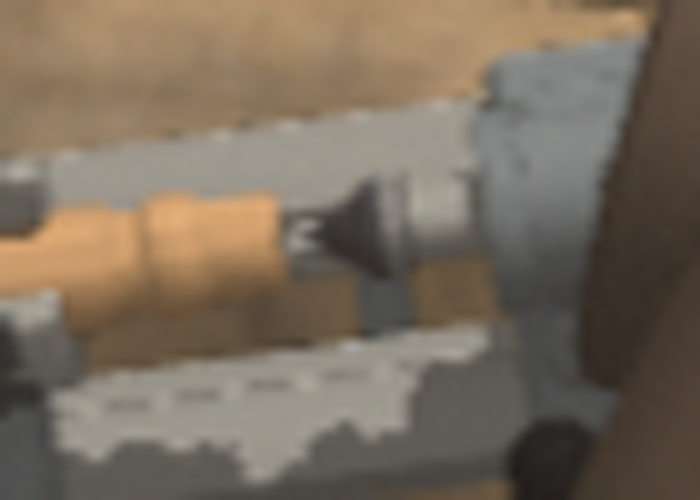

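View pics/s3c.png

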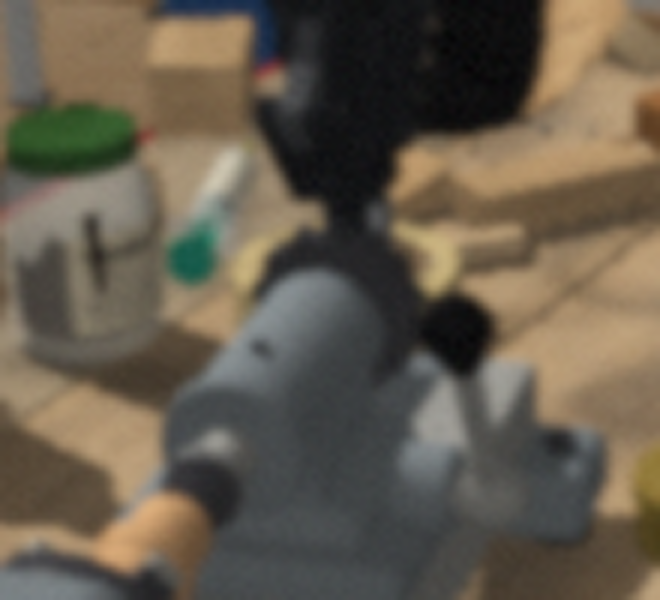

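Call:
play_rows(translation=[[0,-0.1,0],[0,-0.2,0],[0,-0.3,0],[0,-0.3,0]], yaw=[0,0,0,0], fingers=[0,0,0,0])

```text
time_s: 8.22
tool_pos: [592.4, -144.7, 118.4]
tcp_rot: [3.132, 0.166, -0.004]
ft_force: [-2.9, -9.5, 1.0]
finger_gap: -0.1
```

Call:
play_rows(translation=[[0,-0.1,0],[0,-0.1,0]], yaw=[0,0], fingers=[0,0])

```text
time_s: 8.48
tool_pos: [592.3, -143.7, 118.4]
tcp_rot: [3.132, 0.166, -0.004]
ft_force: [-3.4, -9.5, 0.2]
finger_gap: 0.1
```

Call:
play_rows(translation=[[0,-0.1,0],[0,-0.1,0]], yaw=[0,0], fingers=[0,0])

```text
time_s: 8.72
tool_pos: [592.2, -142.9, 118.4]
tcp_rot: [3.132, 0.166, -0.004]
ft_force: [-3.0, -10.4, 0.6]
finger_gap: -0.1
```

Still free; keep creeping 1 mm at a time.

Call:
play_rows(translation=[[0,-0.1,0],[0,-0.1,0]], yaw=[0,0], fingers=[0,0])

```text
time_s: 8.98
tool_pos: [592.2, -142.7, 118.4]
tcp_rot: [3.13, 0.167, -0.004]
ft_force: [-3.8, -11.5, -0.1]
finger_gap: -0.1
```

Call:
play_rows(translation=[[0,-0.1,0],[0,-0.1,0]], yaw=[0,0], fingers=[0,0])

```text
time_s: 9.22
tool_pos: [592.2, -142.6, 118.4]
tcp_rot: [3.128, 0.167, -0.003]
ft_force: [-3.5, -15.0, -1.0]
finger_gap: -0.0
```

Run:
```python
from h import *
im,d=cams.grab_frame("top"); cv2.imwrite("pics/top4.png",im); crop(im,200,145,270,195,10,"t4c.png")
print(env.read_state()["ft_force"])
```

```text
[ -3.30686027 -14.72309032  -0.84068896]
```

View pics/t4c.png

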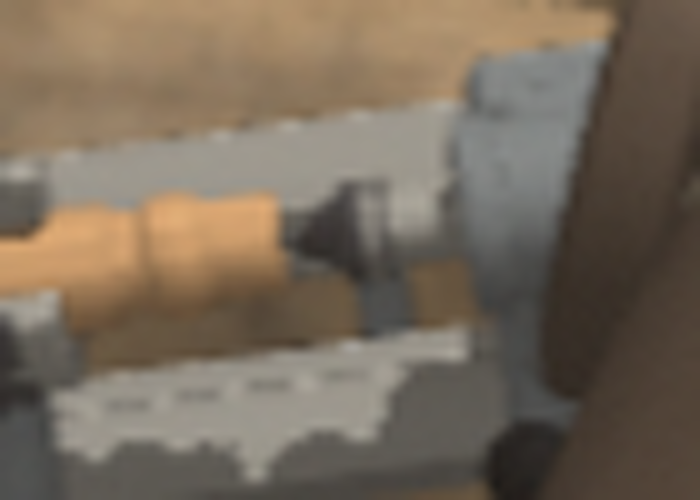

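Call:
play_rows(translation=[[0,0.4,0],[0,2,0],[0,2,-4],[0,2,-8],[0,2,-11],[-3,-2,-11],[-6.8,-7,-11],[-6.8,-12,-11]], yaw=[0,0,0,0,0,0,0,0], fingers=[0,0,0,0,0,0,0,0])

```text
time_s: 10.28
tool_pos: [510.2, -24.1, 227.8]
tcp_rot: [-3.136, -0.161, 0.003]
ft_force: [0.4, 0.4, 0.3]
finger_gap: 0.1
```

Call:
play_rows(translation=[[0,-2.5,0],[0,-4.8,0],[0,-4.8,0]], yaw=[0,0,0], fingers=[0,0,0])

```text
time_s: 10.65
tool_pos: [508.0, 24.0, 228.5]
tcp_rot: [-3.136, -0.169, -0.001]
ft_force: [-0.0, -0.7, 0.6]
finger_gap: 0.1
```

Run:
```python
from h import *
for n in ("scene","top"):
    im,d=cams.grab_frame(n); cv2.imwrite(f"pics/{n}5.png",im)
    np.save(f"pics/{n}5.npy",d)
    if n=="top": crop(im,160,100,340,235,4,"t5c.png")
    else: crop(im,150,70,310,250,4,"s5c.png")
```

```text
(no output)
```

View pics/t5c.png

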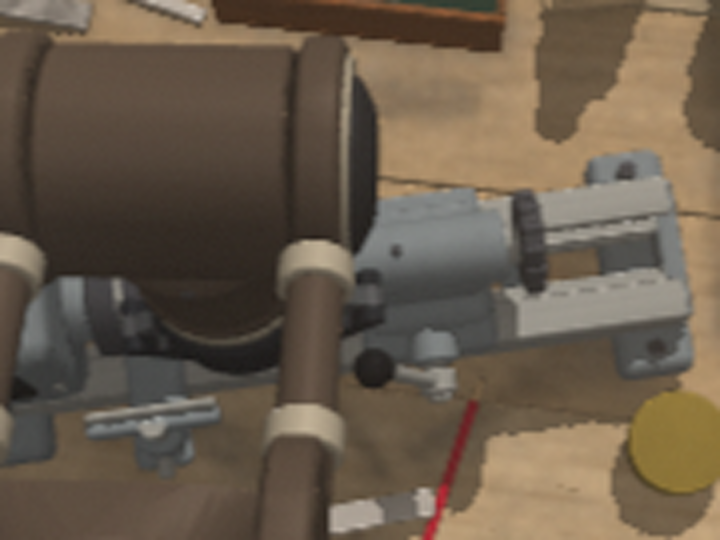

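View pics/s5c.png

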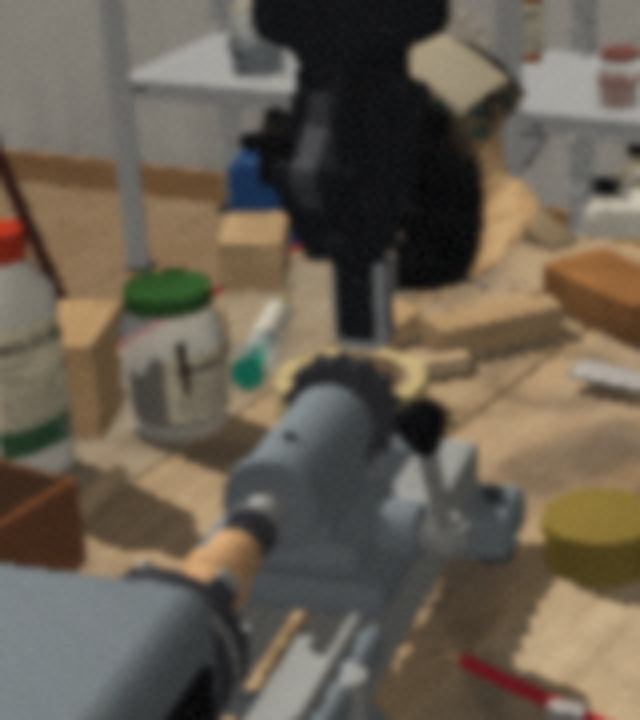

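Run:
```python
from h import *
print(env.read_state()["time_s"],env.read_state()["tool_pos"])
print(proj("scene",[508,24,228]),proj("scene",[610,-170,228]),proj("scene",[613,-140,228]))
S=cv2.imread("pics/scene5.png");T=cv2.imread("pics/top5.png")
def blob(im,x0,y0,x1,y1):
    m=(im[y0:y1,x0:x1].max(2)<45).astype(np.uint8)
    n,l,st,ce=cv2.connectedComponentsWithStats(m); i=1+np.argmax(st[1:,4]); return ce[i]+[x0,y0],st[i]
bs,a=blob(S,246,167,264,187); bt,b=blob(T,247,186,260,199); print(bs,bt,two(*bs,*bt),onz("top",*bt,168.5),onz("scene",*bs,168.5))
im,d=cams.grab_frame("scene"); cv2.imwrite("pics/scene6.png",im)
```

```text
10.75 [508.2857964   22.48981863 228.44817104]
[240.5010008  154.67839285] [234.01834047 113.60421671] [226.36187331 117.86738227]
[253.15972222 175.43055556] [252.96875  191.921875] (array([508.67469718, -28.73314406, 166.51665818]), np.float64(1.7586025158940497)) [507.46986919 -29.07184024 168.5       ] [507.96084916 -24.93966824 168.5       ]
```

View pics/scene6.png

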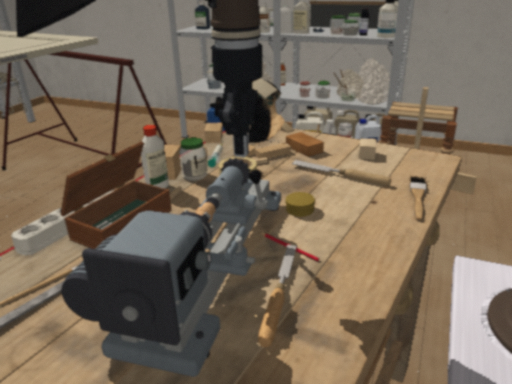

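Call:
play_rows(translation=[[-0.4,0,3],[-0.4,0,6],[-0.4,0,7.6],[-0.4,0.8,7.6],[-0.4,1.6,7.6],[-0.4,2.2,7.6],[-0.4,2.5,7.6],[-0.4,2.5,7.6]], yaw=[0,0,0,0,0,0,0,0], fingers=[0,0,0,0,0,0,0,0])

```text
time_s: 11.8
tool_pos: [507.0, -2.9, 152.7]
tcp_rot: [3.137, 0.164, 0.001]
ft_force: [0.2, 0.1, 0.2]
finger_gap: 0.2
```

Call:
play_rows(translation=[[0,0.3,0],[0,0.6,0],[0,0.9,0],[0,1.2,0],[0,1.5,0],[0,1.8,0]], yaw=[0,0,0,0,0,0], fingers=[0,0,0,0,0,0])

```text
time_s: 12.55
tool_pos: [508.9, -19.6, 152.7]
tcp_rot: [-3.136, -0.165, -0.001]
ft_force: [-0.5, 4.1, 1.8]
finger_gap: -0.1
```

Call:
play_rows(translation=[[0,0.3,0],[0,0.6,0],[0,0.9,0],[0,1.2,0],[0,1.5,0],[0,1.5,0]], yaw=[0,0,0,0,0,0], fingers=[0,0,0,0,0,0])

```text
time_s: 13.3
tool_pos: [510.0, -36.0, 152.0]
tcp_rot: [3.137, 0.164, -0.001]
ft_force: [-0.3, 0.1, -0.3]
finger_gap: 0.1
```

Run:
```python
from h import *
for n in ("scene","top"):
    im,d=cams.grab_frame(n); cv2.imwrite(f"pics/{n}7.png",im)
    if n=="top": crop(im,160,100,340,235,4,"t7c.png")
    else: crop(im,180,100,310,220,5,"s7c.png")
```

```text
(no output)
```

View pics/t7c.png

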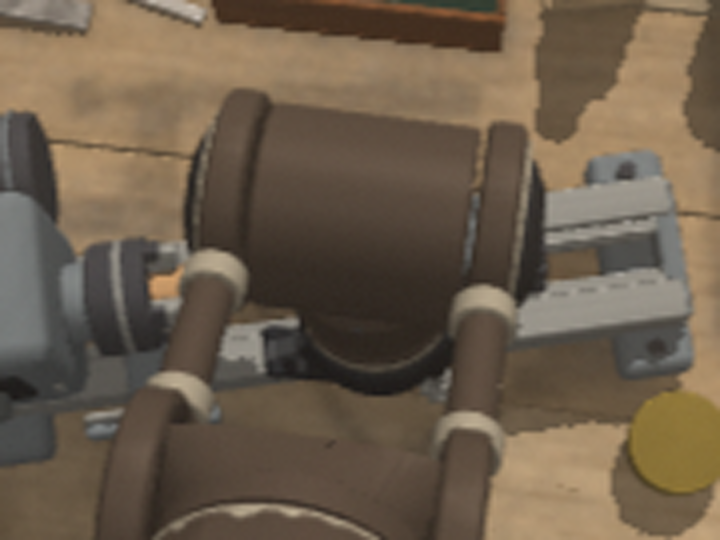

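View pics/s7c.png

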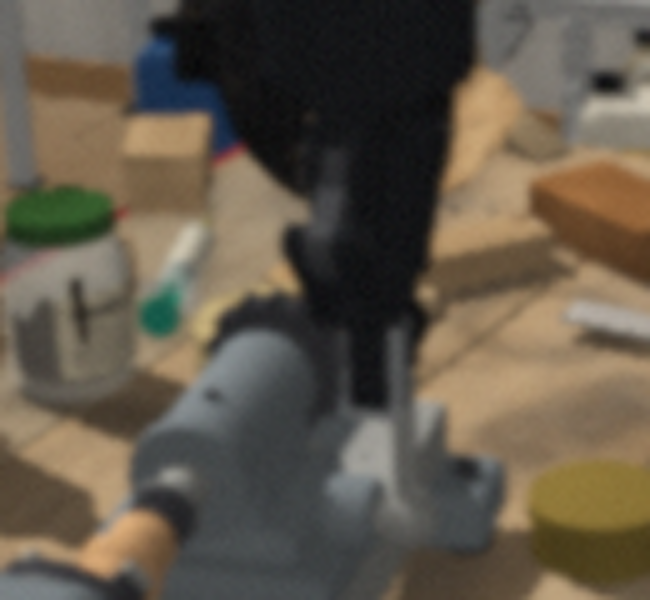

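Call:
play_rows(translation=[[0,-1.5,0],[0,-3,0],[0,-3,-5],[0,-3,-10],[-5,-3,-12],[-11,-3,-14],[-16,-3,-14],[-16,-3,-14]], yaw=[0,0,0,0,0,0,0,0], fingers=[0,0,0,0,0,0,0,0])

```text
time_s: 14.4
tool_pos: [345.1, -21.6, 292.1]
tcp_rot: [3.137, 0.165, 0.001]
ft_force: [0.6, -0.3, -0.3]
finger_gap: -0.3
```

Run:
```python
from h import *
for n in ("scene","top"):
    im,d=cams.grab_frame(n); cv2.imwrite(f"pics/{n}8.png",im)
    if n=="top": crop(im,190,130,310,230,6,"t8c.png")
    else: crop(im,180,100,310,220,5,"s8c.png")
```

```text
(no output)
```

View pics/t8c.png

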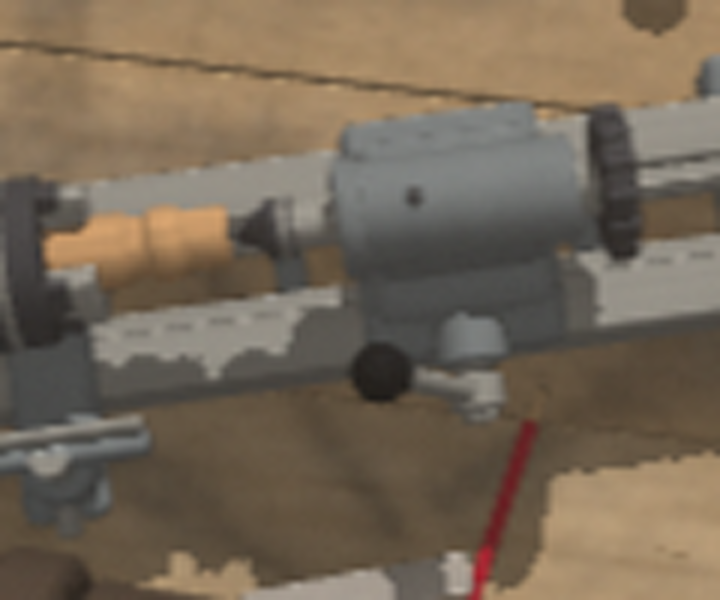

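View pics/s8c.png

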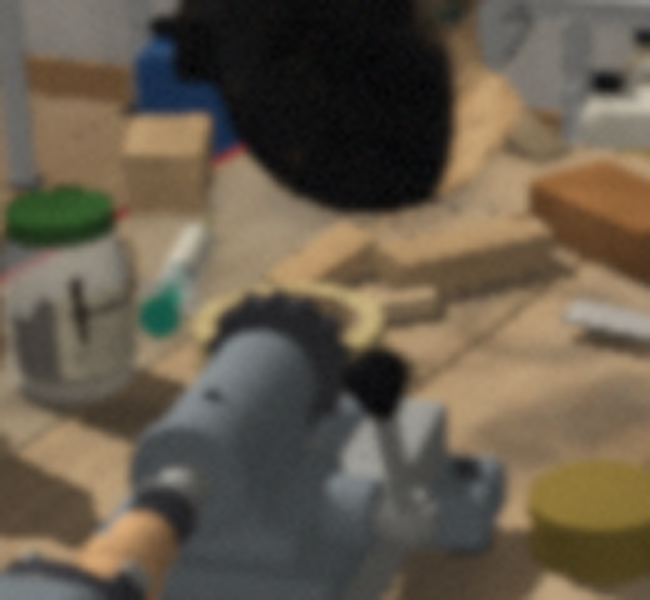

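Call:
play_rows(translation=[[5,0,0],[10,0,0],[16,0,2],[16,0,7],[16,0,12],[16,0,14],[16,0.6,14],[16,1.2,14]], yaw=[0,0,0,0,0,0,0,0], fingers=[0,0,0,0,0,0,0,0])

```text
time_s: 15.5
tool_pos: [508.2, -15.8, 151.2]
tcp_rot: [-3.134, -0.165, 0.005]
ft_force: [-1.5, 4.9, 2.3]
finger_gap: 0.1
```

Call:
play_rows(translation=[[0,0.4,0],[0,0.8,0],[0,1.2,0],[0,1.5,0],[0,1.8,0],[0,1.8,0]], yaw=[0,0,0,0,0,0], fingers=[0,0,0,0,0,0])

```text
time_s: 16.25
tool_pos: [510.1, -36.1, 152.2]
tcp_rot: [3.137, 0.164, 0.0]
ft_force: [0.1, 0.8, 0.2]
finger_gap: 0.5
```

Call:
play_rows(translation=[[0,0.3,0],[0,0.6,0],[0,0.9,0],[0,1.2,0],[0,1.4,0],[0,1.4,0]], yaw=[0,0,0,0,0,0], fingers=[0,0,0,0,0,0])

```text
time_s: 17.0
tool_pos: [511.5, -49.6, 152.2]
tcp_rot: [3.137, 0.164, -0.0]
ft_force: [0.3, -0.6, -0.4]
finger_gap: -0.0
```

Call:
play_rows(translation=[[0,-1.5,0],[0,-3,0],[0,-3,-5],[0,-3,-10],[-5,-3,-12],[-11,-3,-14],[-16,-3,-14],[-16,-3,-14]], yaw=[0,0,0,0,0,0,0,0], fingers=[0,0,0,0,0,0,0,0])

```text
time_s: 18.0
tool_pos: [346.5, -35.3, 292.0]
tcp_rot: [-3.137, -0.165, -0.001]
ft_force: [0.5, 0.3, 1.1]
finger_gap: 0.5
```

Run:
```python
from h import *
for n in ("scene","top"):
    im,d=cams.grab_frame(n); cv2.imwrite(f"pics/{n}9.png",im)
    if n=="top": crop(im,190,130,310,230,6,"t9c.png")
    else: crop(im,180,100,310,220,5,"s9c.png")
```

```text
(no output)
```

View pics/t9c.png

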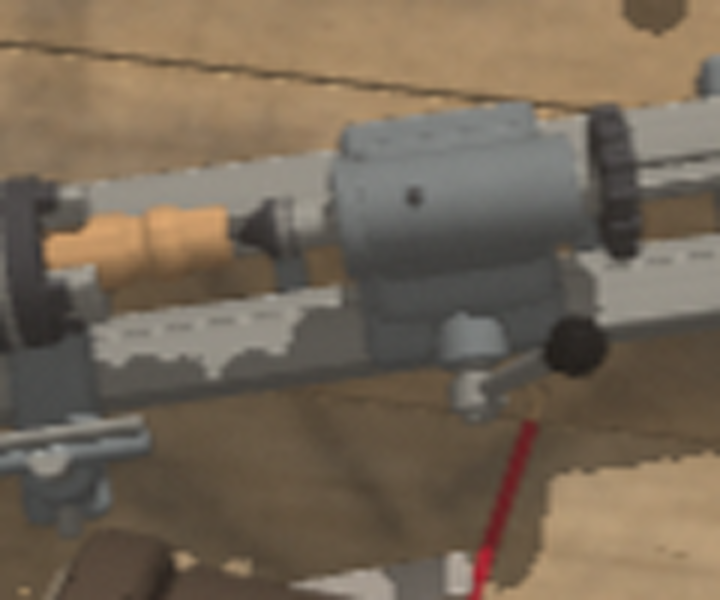

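View pics/s9c.png

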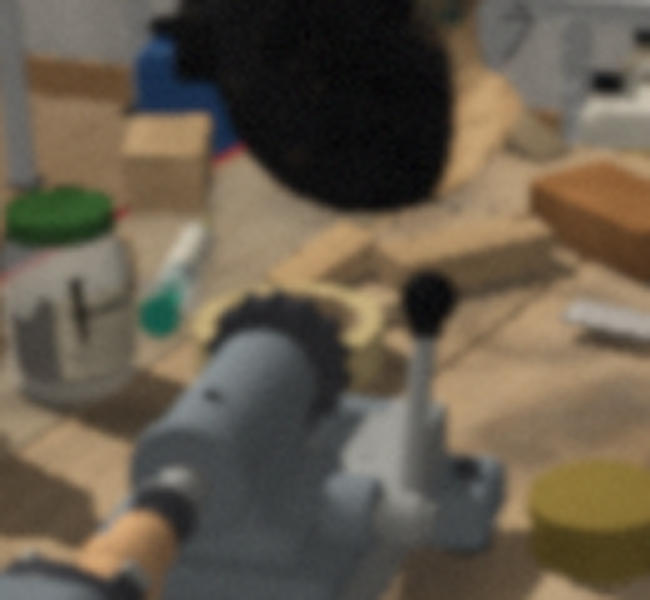

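Run:
```python
from h import *
for k in (0,4,8,9):
    T=cv2.imread(f"pics/top{k}.png"); h=cv2.cvtColor(T,cv2.COLOR_BGR2HSV).astype(int)
    s=h[166:171,205:245,1].mean(0); i=np.where(s>100)[0].max(); e=205+i+(s[i]-100)/(s[i]-s[i+1]); print(k,"blank edge col",e)
a,b=[cv2.cvtColor(cv2.imread(f"pics/top{k}.png"),cv2.COLOR_BGR2GRAY).astype(np.float32)[150:178,222:262] for k in (4,9)]
# track tailstock: contact -> now
print(cv2.phaseCorrelate(a[:,:30].copy(),b[:,:30].copy()))
def tin(k):
    h=cv2.cvtColor(cv2.imread(f"pics/top{k}.png"),cv2.COLOR_BGR2HSV); m=cv2.inRange(h[190:230,310:350],(22,120,40),(35,255,255)); M=cv2.moments(m); return M["m10"]/M["m00"],M["m01"]/M["m00"]
print(tin(0),tin(9),env.read_state()["ft_force"])
```

```text
0 blank edge col 227.23103448275862
4 blank edge col 227.2627450980392
8 blank edge col 227.26436781609195
9 blank edge col 227.26984126984127
((-0.018238230229775, 0.08561360415448149), 0.9708025418387519)
(21.015075376884422, 20.979899497487438) (19.751295336787564, 20.797927461139896) [0.6496506  0.67937405 1.19480612]
```

```bash
python3 -c "
from rig import env
print(env.finish_job())"
```

```text
the job is handed in; nothing more can be done
None
```

The tailstock now stands with its centre against the blank, and the lever is thrown to the locking side. I handed the job in after about 18 s of robot time. I did not test the lock by pushing on the tailstock afterwards.

- **Which side locks:** with the lever leaning towards the headstock, the tailstock slid freely at about 10 N. The other side therefore locks; I inferred this from that test.
- **Bringing the centre up:** I pushed on the handwheel for about 107 mm. The tailstock then stopped and the force rose to about 15 N, well under the 35 N that would drive the blank in.
- **Throwing the lever:** my first push stopped at about upright and the lever fell back. The second went past upright, and the lever now leans fully away from the headstock.

**Last checks (overhead camera):**
- **Blank's end:** it is within 0.04 pixel (0.1 mm) of where it started.
- **Tailstock:** it has not moved along the bed since contact, to within about 0.1 pixel (0.2 mm).
- **Arm:** it is clear of everything.
- **Tin:** its colour mask shifted by 1.3 pixels (about 3 mm). I put this down to the shadow on it changing as the tailstock moved, since the arm never came near it.
- **Chisel:** I did not measure its position. The arm stayed well above it.

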